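# Free the seized clamp knob and reset the stop of the bread-slicing board

### The arm

A 6-joint arm with a two-finger parallel gripper is mounted at the origin on a cart in front of the work surface, level with it; the furniture and walls round the work are solid. World frame = base frame: x ahead of the robot, y to its left, z up, the work surface at z = 0. Lengths are in mm, angles in rad, forces in N, time in s.
With the tool pointing down it reaches from about 400 to 925 mm from the base axis. Payload 3.4 kg.
Tool frame: the origin (TCP) lies midway between the tips of the shut fingers; the grasp point (between the pads) lies 19 mm behind it; z points along the fingers, y is the direction in which the jaws open and shut (so a half turn about z gives the same grasp; the last joint's range is limited). The gripper opens to 85 mm and grips with 20 to 120 N. Pads are 22 mm wide; open, the fingers measure 114 mm over their backs; the gripper's body (76 mm by 85 mm) begins 54 mm behind the grasp point. The pads swing forward as they close: fully open they stand 13 mm farther back than shut.
Start: joints at [-1.21, 0.307, 1.506, -0, 1.328, -0.073], TCP at [242.184, -521.515, 201.305] pointing down, gripper open.
Joint ranges: [-3.12, 3.12], [-1.05, 2.28], [0.14, 2.33], [-1.42, 4.57], [0.1, 2.73], [-2.68, 2.68]. Speed limits (rad/s): [2.57, 2.57, 3.14, 3.14, 3.14, 3.14].

### API

Orientations are given as [roll, pitch, yaw] about the fixed x, y, z axes, in that order (R = Rz(yaw) Ry(pitch) Rx(roll)).
In Python, from rig import ctrl, viewer, job gives the robot as it stands.
- The arm moves only by the tool arm_command, never from a script. Its argument "plan" is a list of rows, each an object with "jaw": the opening, from -1 (shut) to 1 (fully open); "translation": the shift along the tool's x, y, z in m, a list of three; "dr": the turn, a rotation vector about the tool's x, y, z in degrees, a list of three. A call has exactly 10 rows; each row is the pose to reach, as a shift and turn from the pose commanded when the call began, along the tool's axes at that moment; what a row does not reach only later rows make up. A row lasts 1/10 s, in which the tool goes at most 50 mm and 8.59 degrees, less where a joint would pass 70% of its speed; a pose out of reach is approached as far as the arm can. A call with a gripper value outside its range is refused whole. The fingers move at their own pace and stop on an object; the grip force is fixed at half the most. Time passes only in rows, so rows that repeat a pose let the fingers close, or fill a call up. It gives the time, the measured TCP pose, the force and the opening at its end, in the units of the state.
- ctrl.observe(): the state, without advancing time (a new reading comes with each control period).
- viewer.camera(name): name is "scene" or "top"; returns the picture (384x512x3 uint8, red, green, blue); there is no depth.
- viewer.camera_params(name): a dict with "K" (3x3 intrinsics, pixels), "dist" ([k1, k2, p1, p2, k3] as OpenCV has them; the pictures are not rectified), "rvec" (rotation vector, rad) and "tvec" (3), from world to camera coordinates, as OpenCV has them. Camera axes: x right, y down, z forward; pixel columns grow to the right and rows downward; lengths in mm; the calibration is good to about 2 mm. A picture is of the moment at which its call begins. camera_params takes no time and is no camera call.
- job.hand_in(): hands the job in, once; it reports no verdict.
The state is a dict: "time": time; "joint_positions": joint angles; "dq": joint speeds; "effort": joint torques, N m; "tool_pos": TCP position; "tool_rot": TCP orientation; "wrist_force": force on the tool from outside, world axes, zero at the start; "moment": the same for the moment, N m; "width": opening from 0.0 (shut) to 1.0 (fully open).
Only numpy, scipy, OpenCV 4.12 (cv2) and the standard library are available. Lean on these libraries where they do the work, as an engineer would, in place of code of your own. Each camera call takes 0.05 s, during which the arm holds its last target.

### The job

The stop of the bread-slicing board stands too far from the half loaf, and its clamp knob has seized. Break the knob loose with a short firm twist anticlockwise, back it off freely by about a quarter turn, and slide the stop up until it just rests against the heel of the loaf, without squashing the bread; then turn the knob clockwise until the stop is clamped hand-tight again, without straining the screw. Leave the loaf at the knife gate and everything else where it stands.

Things in the scene. Friction and masses are not known exactly. Their poses are not given: they have to be found in the camera images.
- knob_grip (a point): Centre of the clamp knob's black bar, the part to grip, about 111 mm above the table. Bar 58 mm long, 14 mm thick, 30 mm tall, upright flats, rounded ends; 8 mm of thin neck below it, then a 25 mm round hub. Right-hand screw, lead 4 mm a turn (rises 0.64 mm per rad loosened). Site axes: z up along the screw, y along the bar, x across its 14 mm thickness; moves with the knob.
- knob (a joint): Turn of the knob, rad; grows anticlockwise from above (loosening). Starts seized near 0: breaks loose at 0.4 to 0.6 N m, resistance gone after 0.5 rad, then free at 0.05 N m. It bites again at another value, 0 to 0.9 rad further clockwise, the strip being worn: tighten by feel. From first bite torque climbs 1.2 N m per rad; hand-tight is 0.35 to 0.6 N m, under 0.3 too loose, over 0.7 too tight.
- stop: Sliding stop: aluminium carriage 66 mm (x) by 58 mm (y) astride the steel strip, with an upright face plate 92 mm wide, 58 mm high at its -y end. Origin on the screw axis at board-top height. It slides only along its own y axis, -y towards loaf and gate, 30 to 110 mm to the loaf; friction about 2.5 N with the knob loose, held fast when it is tight.
- stop_face (a point): Middle of the stop's front face, the surface that meets the loaf, 45 mm from the screw axis towards -y and 30 mm above the board top; axes as the stop's.
- screw: The clamp screw in the carriage (10 mm steel), which carries the knob and presses its rubber-faced foot (25 mm across) down on the strip; origin on its axis at board-top height.
- strip: The flush steel strip, 30 mm wide, along the middle of the board, on which the screw's foot bears; its far end is flat, nearer the gate it is worn lower by up to 0.6 mm. Origin as the board's.
- board: Beech slicing board 150 mm (x) by 340 mm (y), fixed to the table, top 22 mm above the table; origin under its centre. The stop slides along its y axis; a low aluminium rail runs along its +x edge.
- gate_face (a point): The knife gate: two pairs of steel uprights 96 mm tall, fixed across the board. This point lies midway between the uprights in the plane that faces the loaf, 35 mm above the board; +y points to the loaf.
- loaf: Half a tin loaf of bread, loose, 92 mm wide (x), 84 mm long (y), 72 mm high, standing on the board with its pale cut face (-y) at the gate (2 mm of play at most) and its crusty heel (+y) towards the stop. Origin at the centre of its underside. It bears a push of at most 25 N.
- loaf_heel (a point): Middle of the loaf's heel, the end that the stop must rest against, 30 mm above the board.
- loaf_cut (a point): Middle of the loaf's cut face, 35 mm above the board.
- fork_1: Steel fork, 196 mm long, on the table in front of the board (bystander).
- salt_shaker: Salt shaker, 44 mm across, 90 mm tall, beyond the gate end of the board (bystander).
- tumbler_2: Tea glass, 67 mm across, 95 mm tall, behind the board (bystander).

How it is judged (in metres and radians):
On the way, in this order (a step that is already met when the one before it is completed fails the run):
1. the knob is broken loose and turned back freely by nearly a quarter turn (1.0 rad), its screw off the strip (value of joint knob above 1.06 rad and contact force between screw and strip below 1 N), for 0.2 s.
2. the stop rests against the heel of the loaf (gap under 3 mm) (y of loaf_heel in the frame of stop_face above -0.003 m), for 0.2 s.
At the end, for the whole second after the job is handed in: The stop's face is within 3 mm of the loaf's heel, the screw presses on the strip with 22 to 72 N (hand-tight), and the loaf lies flat with its cut face within 4 mm of the gate (y of loaf_heel in the frame of stop_face above -0.003 m and contact force between screw and strip between 22 and 72 N and y of loaf_cut in the frame of gate_face below 0.004 m and angle between loaf's own z axis and vertical below 0.06 rad and linear speed of stop below 0.005 m/s); the robot touches nothing.
It fails at once if the bread is squashed: the stop pushes the loaf with more than 25 N (contact force between stop and loaf above 25 N).
It fails at once if the screw is strained: it presses on the strip with more than 100 N (contact force between screw and strip above 100 N).
It fails at once if something else on the table is moved by more than 20 mm (distance of any of fork_1, salt_shaker, tumbler_2 from where it was at the start of the episode above 0.02 m).
It also fails if it takes over 64 s, if anything falls off the work surface, if the arm or the gripper's body presses on something with over 40 N, if the wrist force passes 120 N, or if a joint passes its speed limit or range.

## Working session

There is one attempt and no reset: what is moved stays moved. The work goes in short steps, Python scripts to look and compute and a tool call to move; the robot and the scene stay as the last step left them, time stands still between calls to the robot, and variables do not carry over. Pictures are saved under pics/ and viewed, and the job is handed in when it is done.

Besides the shell and the picture viewer there is one more tool, called after ">>>" as name(argument=value, ...) on one line, values as JSON. arm_command: Moves the arm, as the interface text tells. Its arguments: {"type":"object","properties":{"plan":{"type":"array","items":{"type":"object","properties":{"jaw":{"type":"number"},"translation":{"type":"array","items":{"type":"number"}},"dr":{"type":"array","items":{"type":"number"}}}}}},"required":["plan"]}

```bash
ls; mkdir -p pics; python3 - <<'E'
from rig import ctrl, viewer, job
import cv2
print(ctrl.observe())
for n in("scene","top"):
    print(viewer.camera_params(n))
    cv2.imwrite(f"pics/{n}0.png",viewer.camera(n)[:,:,::-1])
E
```

```text
pics
{'time': 0.0, 'joint_positions': array([-1.20950301e+00,  3.07552407e-01,  1.50766759e+00, -5.60028718e-07,
        1.32839273e+00, -7.35250228e-02]), 'dq': array([ 8.78212090e-04,  1.46834959e-04, -1.76561915e-05,  1.41418133e-03,
        1.71628811e-03,  1.68339663e-03]), 'effort': array([-4.02674868e-04, -4.57549810e+01, -2.51918060e+01,  2.04545709e-04,
        1.33392995e-02, -2.73738664e-06]), 'tool_pos': array([ 241.91364877, -520.80389357,  200.39507842]), 'tool_rot': array([-3.13957800e+00, -1.47850202e-04,  4.34818330e-01]), 'wrist_force': array([-0.13968547,  0.62437889, -0.14057653]), 'moment': array([ 0.01266067,  0.0070261 , -0.08032158]), 'width': 0.9997877267874823}
{'K': array([[496.22586882,   0.        , 262.04534951],
       [  0.        , 496.22586882, 185.17924292],
       [  0.        ,   0.        ,   1.        ]]), 'dist': array([-0.16033626,  0.        ,  0.        ,  0.        ,  0.        ]), 'rvec': array([ 1.02385287, -2.42915902,  1.06164567]), 'tvec': array([371.03663482, 362.19900794, 770.06097801])}
{'K': array([[388.25951217,   0.        , 256.70077846],
       [  0.        , 388.25951217, 203.95508229],
       [  0.        ,   0.        ,   1.        ]]), 'dist': array([0.02518691, 0.        , 0.        , 0.        , 0.        ]), 'rvec': array([ 2.1049815 , -2.13093179,  0.18429509]), 'tvec': array([ -6.04718312, 568.24789857, 899.17102033])}
```

View pics/scene0.png

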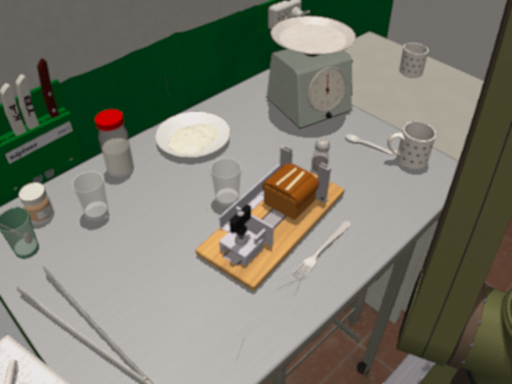

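View pics/top0.png

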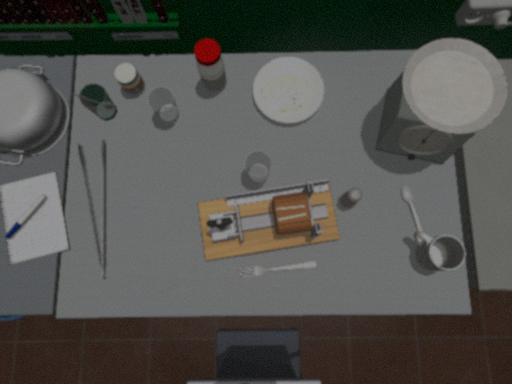

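The scene view shows the board with knob at about (241,219), the loaf at (291,190) and the gate beyond it. In the top view the knob is at about (220,224), the loaf at (292,213) and the gate near (313,210). I'll enlarge both.

```bash
python3 - <<'E'
import cv2
a=cv2.imread("pics/top0.png")[170:290,185:345]; cv2.imwrite("pics/topz.png",cv2.resize(a,None,fx=5,fy=5,interpolation=cv2.INTER_CUBIC))
a=cv2.imread("pics/scene0.png")[140:290,185:355]; cv2.imwrite("pics/scenez.png",cv2.resize(a,None,fx=4,fy=4,interpolation=cv2.INTER_CUBIC))
E
```

```text
(no output)
```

View pics/topz.png

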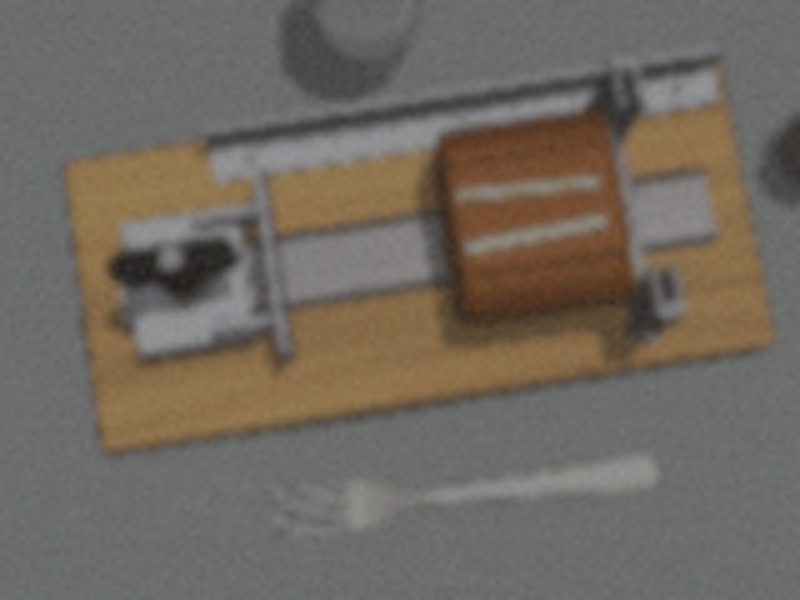

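View pics/scenez.png

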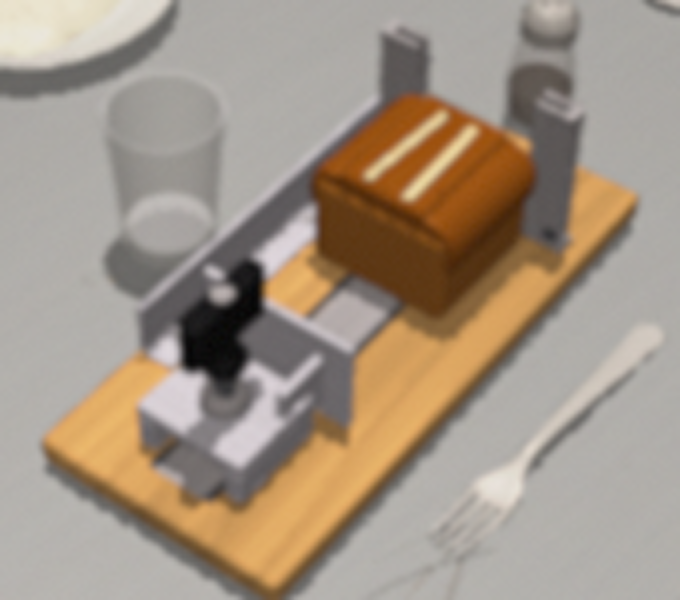

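Top zoom: the bar runs from about (112,268) to (235,248), with the stud at (173,260). The board corners are (67,162), (103,452) and (775,345). Next step is measuring these.

```bash
cat > h.py <<'E'
import numpy as np, cv2
from rig import ctrl, viewer, job
P={n:viewer.camera_params(n) for n in("scene","top")}
def ray(n,uv):
    p=P[n];R=cv2.Rodrigues(p["rvec"])[0]
    q=cv2.undistortPoints(np.array([[uv]],float),p["K"],p["dist"])[0,0]
    d=R.T@np.array([q[0],q[1],1]);return -R.T@p["tvec"],d/np.linalg.norm(d)
def onz(n,uv,z):
    c,d=ray(n,uv);return c+d*(z-c[2])/d[2]
def tri(a,b):
    c1,d1=ray("scene",a);c2,d2=ray("top",b)
    A=np.stack([d1,-d2],1);s=np.linalg.lstsq(A,c2-c1,rcond=None)[0]
    x,y=c1+s[0]*d1,c2+s[1]*d2
    return (x+y)/2,np.linalg.norm(x-y)
def proj(n,X):
    p=P[n];return cv2.projectPoints(np.array([X],float).reshape(-1,1,3),p["rvec"],p["tvec"],p["K"],p["dist"])[0].reshape(-1,2)
tz=lambda u,v:(u/5+185-.4,v/5+170-.4)
sz=lambda u,v:(u/4+185-.375,v/4+140-.375)
E
cat > m.py <<'E'
from h import *
np.set_printoptions(precision=1,suppress=True)
print("stud",tri(sz(222,288),tz(173,258)))
A,B,C=[onz("top",tz(*q),22) for q in((67,162),(103,452),(775,345))]
print("board",A,B,C,np.linalg.norm(A-B),np.linalg.norm(B-C))
As,Bs,Cs=[onz("scene",sz(*q),22) for q in((43,447),(275,592),(637,198))]
print("board scene",As,Bs,Cs)
u=(B-C)[:2];u/=np.linalg.norm(u);print("y axis",u,np.degrees(np.arctan2(u[1],u[0])))
u=(Bs-Cs)[:2];print(np.degrees(np.arctan2(u[1],u[0])))
# stop plate top: 80 mm
for q in((262,172),(287,355)): print("plate",onz("top",tz(*q),80))
im=cv2.imread("pics/top0.png"); 
for n,im,(x0,y0,x1,y1) in(("top",im,(200,210,236,236)),("scene",cv2.imread("pics/scene0.png"),(228,200,256,236))):
    r=im[y0:y1,x0:x1].max(2)
    m=(r<60).astype(np.uint8)
    print(n);print("\n".join("".join("#" if k else "." for k in row) for row in m))
    cs,_=cv2.findContours(m,cv2.RETR_EXTERNAL,cv2.CHAIN_APPROX_NONE);c=max(cs,key=cv2.contourArea)
    (cx,cy),(w,h),a=cv2.minAreaRect(c);print(cx+x0,cy+y0,w,h,a)
    if n=="top":
        bp=cv2.boxPoints(((cx+x0,cy+y0),(w,h),a))
        for b in bp: print(onz("top",b,118))
        print("centre",onz("top",(cx+x0,cy+y0),118))
E
python3 m.py
```

```text
stud (array([516.1,  70.7, 127.4]), np.float64(0.48581185527164206))
board [581.1 136.4  22. ] [434.9 116.   22. ] [ 483.7 -217.4   22. ] 147.5512609515773 336.9775721317399
board scene [573.5 141.7  22. ] [431.2 119.1  22. ] [ 481.6 -212.    22. ]
y axis [-0.1  1. ] 98.32759479515622
98.65934619159495
plate [563.6  33.6  80. ]
plate [476.2  22.   80. ]
top
....................................
....................................
....................................
....................................
....................................
....................................
....................................
....................................
....................................
.......................#######......
......................#########.....
.........#######......##########....
........########......#########.....
........########......########......
........#########...#########.......
.........##################.........
..........#####.##########..........
..................#######...........
...................#####............
.....................#..............

[... 865 characters left out ...]
...###......#######......
.....######...########......
....###################.....
...###################......
..###################.......
..##################........
..#################.........
...###############..........
...##############...........
...##############...........
...##############...........
...###############..........
...################.........
...################.........
...################.........
...###############..........
....##############..........
........#########...........
.........#######............
..........######............
...........####.............
240.91538619995117 219.02307510375977 18.977312088012695 29.644298553466797 29.744882583618164
```

```bash
python3 - <<'E'
import cv2,numpy as np
f=lambda a:np.clip((a.astype(float)/255)**0.5*255,0,255).astype(np.uint8)
a=f(cv2.imread("pics/top0.png")[207:243,200:240]); 
b=f(cv2.imread("pics/scene0.png")[198:238,222:262])
a=cv2.resize(a,None,fx=10,fy=10,interpolation=cv2.INTER_CUBIC);b=cv2.resize(b,None,fx=10,fy=10,interpolation=cv2.INTER_CUBIC)
a=cv2.copyMakeBorder(a,0,40,0,0,cv2.BORDER_CONSTANT)
cv2.imwrite("pics/z2.png",np.hstack([a,b]))
from h import *
for n in P: print(n,ray(n,(256,192)))
E
```

```text
scene (array([ 41.464857  , 491.84609891, 786.26859037]), array([ 0.51726171, -0.50276131, -0.69258313]))
top (array([391.73256296, -23.99021972, 988.64596035]), array([ 0.21543046,  0.01292082, -0.9764337 ]))
```

View pics/z2.png

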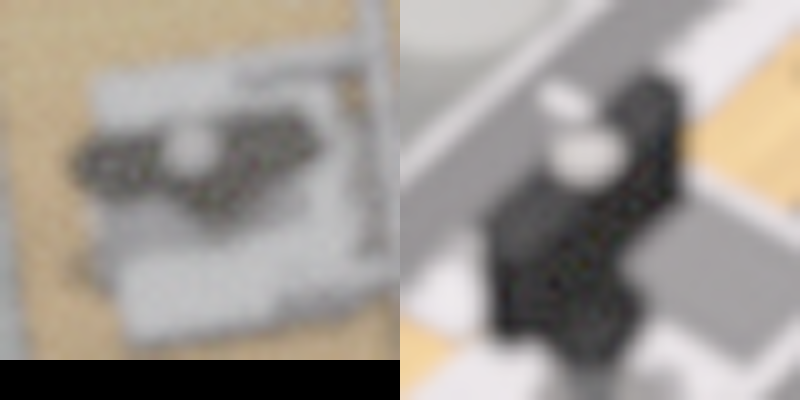

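```bash
python3 - <<'E'
from h import *
np.set_printoptions(precision=1,suppress=True)
t=lambda u,v:(u/10+200-.45,v/10+207-.45); s=lambda u,v:((u-400)/10+222-.45,v/10+198-.45)
print("stud",tri(s(590,155),t(193,143)))
for z in(111,118,126):
  for a,b in(((80,163),(318,135)),):
    A,B=onz("top",t(*a),z),onz("top",t(*b),z);d=A-B
    print(z,"top",A,B,(A+B)/2,np.linalg.norm(d),np.degrees(np.arctan2(d[1],d[0])))
for a,b in(((492,225),(655,75)),((500,245),(665,92)),):
    A,B=onz("scene",s(*a),126),onz("scene",s(*b),126);d=A-B
    print("scene",A,B,(A+B)/2,np.linalg.norm(d),np.degrees(np.arctan2(d[1],d[0])))
A,B=tri(s(497,240),t(80,163)),tri(s(660,85),t(318,135));d=A[0]-B[0];print(A,B,np.degrees(np.arctan2(d[1],d[0])),np.linalg.norm(d))
# project hypothetical bar to check
for ang in (85,92,98):
  c=np.array([517,70.5,126]);e=np.radians(ang);d=np.array([np.cos(e),np.sin(e),0]);n=np.array([-d[1],d[0],0])
  for n_,off,o2 in(("top",(200,207),0),("scene",(222,198),400)):
    print(ang,n_,[(np.round((proj(n_,c+d*a+n*b-np.array([0,0,h]))[0]-off+.45)*10)+[o2,0]).astype(int).tolist() for a,b,h in((29,0,0),(-29,0,0),(22,7,0),(22,-7,0),(-22,7,0),(-22,-7,0),(29,0,30),(-29,0,30))])
E
```

```text
stud (array([516.4,  71.1, 124.1]), np.float64(1.9839142986652487))
111 top [514.8  99.  111. ] [520.6  44.6 111. ] [517.7  71.8 111. ] 54.6506070558964 96.02552470453658
118 top [513.9  98.  118. ] [519.5  44.1 118. ] [516.7  71.  118. ] 54.21472030124507 96.02552470453656
126 top [512.7  96.9 126. ] [518.4  43.5 126. ] [515.6  70.2 126. ] 53.71656401021497 96.02552470453651
scene [513.6  96.6 126. ] [520.9  49.1 126. ] [517.2  72.9 126. ] 48.105845322155346 98.76009333690195
scene [508.9  98.9 126. ] [516.3  50.8 126. ] [512.6  74.8 126. ] 48.66694704917988 98.82396576856843
(array([512.7,  97. , 123.1]), np.float64(1.0371935551623717)) (array([520.9,  45.2, 120. ]), np.float64(4.032362189515011)) 98.9497403778972 52.523218396359596
85 top [[69, 133], [326, 152], [97, 166], [103, 105], [292, 181], [298, 119], [87, 152], [336, 170]]
85 scene [[459, 215], [708, 73], [513, 220], [467, 176], [702, 111], [655, 69], [465, 326], [708, 183]]
92 top [[69, 149], [327, 136], [100, 178], [99, 116], [297, 169], [294, 107], [87, 167], [336, 155]]
92 scene [[471, 226], [695, 63], [526, 225], [472, 186], [695, 101], [642, 64], [477, 336], [696, 173]]
98 top [[70, 162], [325, 123], [104, 188], [97, 127], [299, 158], [290, 97], [88, 180], [335, 142]]
98 scene [[484, 234], [683, 55], [538, 229], [479, 194], [689, 93], [630, 60], [489, 344], [684, 166]]
```

The measurements agree. The knob axis is at about (516.5, 71.2), the bar lies at about 97–98° in world (along the board's y axis, 98.4°), and its top is at z≈125. The board measures 147.5×337 against 150×340 in the text. I'll approach with yaw 98.4°, so the jaws close across the bar.

>>> arm_command(plan=[{"jaw":1,"translation":[0.033,-0.028,0],"dr":[0,0,-4.8]},{"jaw":1,"translation":[0.066,-0.056,0],"dr":[0,0,-9.6]},{"jaw":1,"translation":[0.099,-0.084,0],"dr":[0,0,-14.4]},{"jaw":1,"translation":[0.132,-0.112,0],"dr":[0,0,-19.2]},{"jaw":1,"translation":[0.165,-0.14,0],"dr":[0,0,-24]},{"jaw":1,"translation":[0.198,-0.168,0],"dr":[0,0,-28.8]},{"jaw":1,"translation":[0.231,-0.196,0],"dr":[0,0,-33.6]},{"jaw":1,"translation":[0.264,-0.224,0],"dr":[0,0,-38.4]},{"jaw":1,"translation":[0.297,-0.252,0],"dr":[0,0,-43.2]},{"jaw":1,"translation":[0.33,-0.28,0],"dr":[0,0,-48]}])

```text
time: 1.1
tool_pos: [423.7, -126.8, 201.1]
tool_rot: [-3.141, -0.0, 1.276]
wrist_force: [0.7, -0.5, -0.7]
width: 1.004
```

>>> arm_command(plan=[{"jaw":1,"translation":[0.036,0.005,0],"dr":[0,0,-4.3]},{"jaw":1,"translation":[0.073,0.01,0],"dr":[0,0,-8.6]},{"jaw":1,"translation":[0.109,0.015,0],"dr":[0,0,-12.8]},{"jaw":1,"translation":[0.146,0.02,0.01],"dr":[0,0,-17]},{"jaw":1,"translation":[0.182,0.025,0.025],"dr":[0,0,-21.2]},{"jaw":1,"translation":[0.2183,0.0296,0.04],"dr":[0,0,-25.5]},{"jaw":1,"translation":[0.2183,0.0296,0.055],"dr":[0,0,-25.5]},{"jaw":1,"translation":[0.2183,0.0296,0.061],"dr":[0,0,-25.5]},{"jaw":1,"translation":[0.2183,0.0296,0.061],"dr":[0,0,-25.5]},{"jaw":1,"translation":[0.2183,0.0296,0.061],"dr":[0,0,-25.5]}])

```text
time: 2.1
tool_pos: [515.8, 70.8, 140.6]
tool_rot: [-3.141, 0.0, 1.717]
wrist_force: [-0.4, -0.4, 0.7]
width: 1.0
```

```bash
python3 - <<'E'
from rig import ctrl, viewer
import cv2,numpy as np
o=ctrl.observe();print(o)
f=lambda a:np.clip((a[:,:,::-1].astype(float)/255)**0.6*255,0,255).astype(np.uint8)
a=f(viewer.camera("top"))[180:270,180:280];b=f(viewer.camera("scene"))[160:250,190:290]
cv2.imwrite("pics/a1.png",np.hstack([cv2.resize(k,None,fx=4,fy=4,interpolation=cv2.INTER_CUBIC) for k in(a,b)]))
E
```

```text
{'time': 2.1, 'joint_positions': array([ 5.53618279e-02,  2.88086919e-01,  1.70485485e+00, -1.78985245e-04,
        1.14880678e+00, -9.03962266e-02]), 'dq': array([-0.00510198, -0.01103757, -0.01092166,  0.00161875, -0.00169021,
        0.00033384]), 'effort': array([ 3.04537704e-01, -4.09597993e+01, -2.19872707e+01,  1.93586148e-02,
        2.83873966e-02,  3.17114177e-05]), 'tool_pos': array([515.77988167,  70.78286815, 140.55493323]), 'tool_rot': array([-3.14142265e+00,  1.48532179e-04,  1.71662771e+00]), 'wrist_force': array([-0.44263407, -0.41389124,  0.70538197]), 'moment': array([ 0.00176941, -0.05356066, -0.04374602]), 'width': 1.0003939380055056}
```

View pics/a1.png

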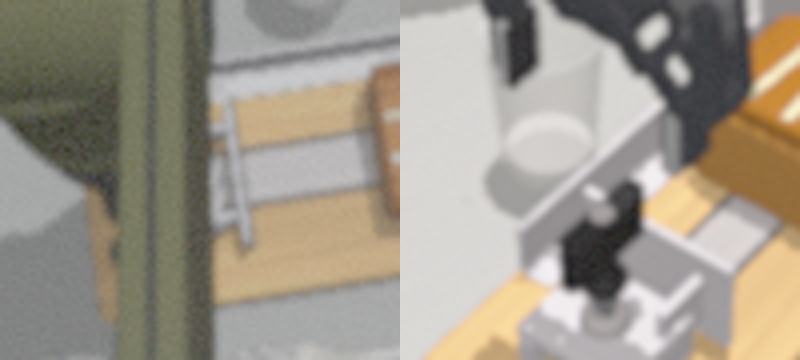

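The scene view shows the fingertips above the knob and straddling it, at about (510,80) and (690,165); the knob is at (600,235). The arm blocks the top view. I'll descend 46 mm and part-close.

>>> arm_command(plan=[{"jaw":1,"translation":[0,0,0.012],"dr":[0,0,0]},{"jaw":1,"translation":[0,0,0.024],"dr":[0,0,0]},{"jaw":1,"translation":[0,0,0.036],"dr":[0,0,0]},{"jaw":1,"translation":[0,0,0.046],"dr":[0,0,0]},{"jaw":-0.4,"translation":[0,0,0.046],"dr":[0,0,0]},{"jaw":-0.4,"translation":[0,0,0.046],"dr":[0,0,0]},{"jaw":-0.4,"translation":[0,0,0.046],"dr":[0,0,0]},{"jaw":-0.4,"translation":[0,0,0.046],"dr":[0,0,0]},{"jaw":-0.4,"translation":[0,0,0.046],"dr":[0,0,0]},{"jaw":-0.4,"translation":[0,0,0.046],"dr":[0,0,0]}])

```text
time: 3.2
tool_pos: [516.2, 71.4, 94.7]
tool_rot: [3.141, 0.0, 1.718]
wrist_force: [-0.1, 0.9, -0.3]
width: 0.3
```

```bash
cat > look.py <<'E'
import sys
from rig import ctrl, viewer
import cv2,numpy as np
np.set_printoptions(precision=3,suppress=True)
o=ctrl.observe();print({k:o[k] for k in("time","tool_pos","tool_rot","wrist_force","moment","width")},o["joint_positions"],o["effort"][5])
f=lambda a:np.clip((a[:,:,::-1].astype(float)/255)**0.6*255,0,255).astype(np.uint8)
if len(sys.argv)>1:
    b=f(viewer.camera("scene"))[150:260,190:330]
    cv2.imwrite(sys.argv[1],cv2.resize(b,None,fx=5,fy=5,interpolation=cv2.INTER_CUBIC))
E
python3 look.py pics/a2.png
```

```text
{'time': 3.2, 'tool_pos': array([516.225,  71.445,  94.67 ]), 'tool_rot': array([3.141, 0.   , 1.718]), 'wrist_force': array([-0.146,  0.874, -0.339]), 'moment': array([ 0.006,  0.019, -0.003]), 'width': 0.30046445073076766} [ 0.056  0.34   1.763  0.     1.037 -0.09 ] -9.076625531179161e-06
```

View pics/a2.png

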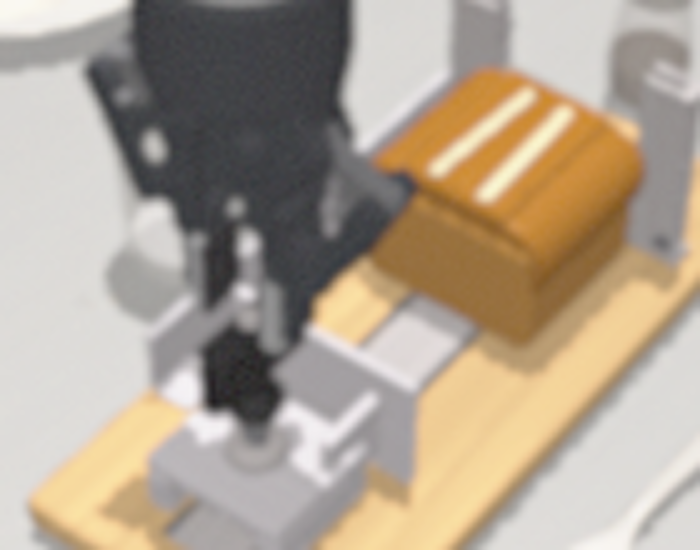

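The pads, at (197,270) and (270,320), straddle the bar, and nothing is being touched. I'll close on it.

>>> arm_command(plan=[{"jaw":-0.6,"translation":[0,0,0],"dr":[0,0,0]},{"jaw":-0.7,"translation":[0,0,0],"dr":[0,0,0]},{"jaw":-1,"translation":[0,0,0],"dr":[0,0,0]},{"jaw":-1,"translation":[0,0,0],"dr":[0,0,0]},{"jaw":-1,"translation":[0,0,0],"dr":[0,0,0]},{"jaw":-1,"translation":[0,0,0],"dr":[0,0,0]},{"jaw":-1,"translation":[0,0,0],"dr":[0,0,0]},{"jaw":-1,"translation":[0,0,0],"dr":[0,0,0]},{"jaw":-1,"translation":[0,0,0],"dr":[0,0,0]},{"jaw":-1,"translation":[0,0,0],"dr":[0,0,0]}])

```text
time: 4.25
tool_pos: [515.6, 71.3, 94.7]
tool_rot: [-3.141, 0.0, 1.718]
wrist_force: [-2.0, -0.2, 6.2]
width: 0.12
```

```bash
python3 look.py
```

```text
{'time': 4.25, 'tool_pos': array([515.605,  71.345,  94.651]), 'tool_rot': array([-3.141,  0.   ,  1.718]), 'wrist_force': array([-1.966, -0.154,  6.159]), 'moment': array([-0.064,  0.469,  0.003]), 'width': 0.12049177591247812} [ 0.056  0.34   1.764 -0.     1.038 -0.09 ] 0.022287917090579867
```

Gripped with low side forces. Now the firm anticlockwise twist (negative about tool z, which points down).

>>> arm_command(plan=[{"jaw":-1,"translation":[0,0,0],"dr":[0,0,-4]},{"jaw":-1,"translation":[0,0,-0.0001],"dr":[0,0,-8]},{"jaw":-1,"translation":[0,0,-0.0001],"dr":[0,0,-12]},{"jaw":-1,"translation":[0,0,-0.0002],"dr":[0,0,-16]},{"jaw":-1,"translation":[0,0,-0.0002],"dr":[0,0,-20]},{"jaw":-1,"translation":[0,0,-0.0003],"dr":[0,0,-24]},{"jaw":-1,"translation":[0,0,-0.0003],"dr":[0,0,-28]},{"jaw":-1,"translation":[0,0,-0.0004],"dr":[0,0,-32]},{"jaw":-1,"translation":[0,0,-0.0004],"dr":[0,0,-36]},{"jaw":-1,"translation":[0,0,-0.0004],"dr":[0,0,-40]}])

```text
time: 5.25
tool_pos: [515.8, 71.5, 94.8]
tool_rot: [3.142, -0.0, 2.418]
wrist_force: [-1.7, -0.1, 3.2]
width: 0.114
```

```bash
python3 look.py pics/a3.png
```

```text
{'time': 5.25, 'tool_pos': array([515.848,  71.455,  94.829]), 'tool_rot': array([ 3.142, -0.   ,  2.418]), 'wrist_force': array([-1.739, -0.088,  3.163]), 'moment': array([-0.017,  0.249, -0.052]), 'width': 0.11432586054518205} [ 0.056  0.34   1.763  0.     1.038 -0.791] 0.6729618273675442
```

View pics/a3.png

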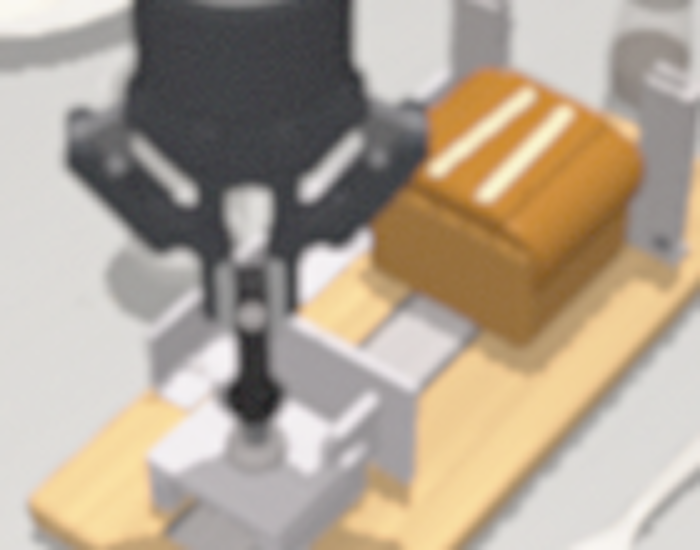

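The bar has turned with the gripper and is seen edge-on at (252,340). The moment is −0.05 N m, which is the free value, so the knob has broken loose. I'll turn another 36°.

>>> arm_command(plan=[{"jaw":-1,"translation":[0,0,-0.0001],"dr":[0,0,-5]},{"jaw":-1,"translation":[0,0,-0.0001],"dr":[0,0,-10]},{"jaw":-1,"translation":[0,0,-0.0002],"dr":[0,0,-15]},{"jaw":-1,"translation":[0,0,-0.0002],"dr":[0,0,-20]},{"jaw":-1,"translation":[0,0,-0.0003],"dr":[0,0,-25]},{"jaw":-1,"translation":[0,0,-0.0003],"dr":[0,0,-30]},{"jaw":-1,"translation":[0,0,-0.0004],"dr":[0,0,-36]},{"jaw":-1,"translation":[0,0,-0.0004],"dr":[0,0,-36]},{"jaw":-1,"translation":[0,0,-0.0004],"dr":[0,0,-36]},{"jaw":-1,"translation":[0,0,-0.0004],"dr":[0,0,-36]}])

```text
time: 6.3
tool_pos: [516.0, 71.6, 95.2]
tool_rot: [3.141, 0.0, 3.042]
wrist_force: [-2.2, 0.8, 4.9]
width: 0.119
```

```bash
python3 look.py pics/a4.png
```

```text
{'time': 6.3, 'tool_pos': array([515.978,  71.583,  95.236]), 'tool_rot': array([3.141, 0.   , 3.042]), 'wrist_force': array([-2.187,  0.82 ,  4.94 ]), 'moment': array([0.208, 0.31 , 0.047]), 'width': 0.1186267581729932} [ 0.057  0.34   1.763  0.     1.039 -1.415] 0.031581572256982327
```

View pics/a4.png

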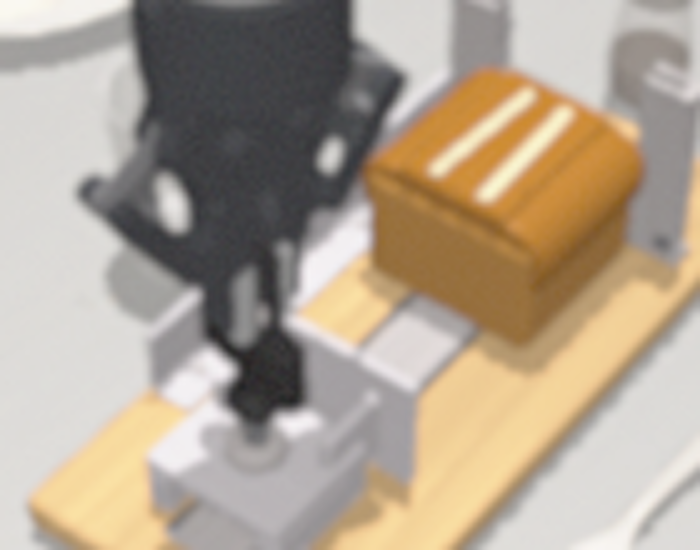

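The bar has now turned about 76° in all and the moment is near 0. Next is the stop–loaf gap, from the loaf's heel base corners (372,255) and (530,340) in this picture and its lower edge in the top view.

```bash
python3 - <<'E'
from h import *
np.set_printoptions(precision=1,suppress=True)
e=np.radians(8.45);X=np.array([np.cos(e),np.sin(e)]);Y=np.array([-X[1],X[0]]);o=np.array([516.1,71.4])
f=lambda p:(p[:2]-o)@np.array([X,Y]).T
s=lambda u,v:(u/5+190-.4,v/5+150-.4)
print("heel base scene",[f(onz("scene",s(*q),22)) for q in((374,256),(531,341),(450,300))])
print("heel top scene",[f(onz("scene",s(*q),z)) for q,z in(((368,180),70),((530,265),70),((530,265),80))])
print("heel top view at z80/60/22",[f(onz("top",tz(*q),z)) for q,z in(((442,145),80),((448,225),94),((462,310),60),((462,315),22))])
print("cut",[f(onz("top",tz(*q),z)) for q,z in(((605,115),80),((635,290),80))])
# plate face foot: scene lower corner of plate front, plate top
print("plate top scene",[f(onz("scene",s(*q),80)) for q in((416,385),(300,318))])
print("plate top topv",[f(onz("top",tz(*q),80)) for q in((268,172),(293,355),(257,172),(282,357))])
print("board axis (C end mid)",f((onz("top",tz(103,452),22)+onz("top",tz(67,162),22))/2))
E
```

```text
heel base scene [array([  44. , -136.2]), array([ -39.1, -135.9]), array([   2.1, -134.7])]
heel top scene [array([  44.9, -132.1]), array([ -38. , -131.9]), array([ -43.2, -123.2])]
heel top view at z80/60/22 [array([  40.6, -131.2]), array([  -0.1, -126.8]), array([ -36.7, -128.5]), array([ -35.1, -130.2])]
cut [array([  42.5, -210.4]), array([ -42.5, -209.1])]
plate top scene [array([-45.1, -42.7]), array([ 12. , -43.6])]
plate top topv [array([ 40.9, -47.2]), array([-47.1, -45.7]), array([ 41.8, -42. ]), array([-47.2, -40.5])]
board axis (C end mid) [ 0.  55.4]
```

The gap is about 87±4 mm. I'll slide 72 mm along the board's −y, which in tool axes is −0.2435 x and −0.970 y.

>>> arm_command(plan=[{"jaw":-1,"translation":[-0.001,-0.0039,0],"dr":[0,0,0]},{"jaw":-1,"translation":[-0.0029,-0.0116,0],"dr":[0,0,0]},{"jaw":-1,"translation":[-0.0049,-0.0194,0],"dr":[0,0,0]},{"jaw":-1,"translation":[-0.0071,-0.0281,0],"dr":[0,0,0]},{"jaw":-1,"translation":[-0.0093,-0.0369,0],"dr":[0,0,0]},{"jaw":-1,"translation":[-0.0115,-0.0456,0],"dr":[0,0,0]},{"jaw":-1,"translation":[-0.0136,-0.0543,0],"dr":[0,0,0]},{"jaw":-1,"translation":[-0.0156,-0.0621,0],"dr":[0,0,0]},{"jaw":-1,"translation":[-0.017,-0.0679,0],"dr":[0,0,0]},{"jaw":-1,"translation":[-0.0175,-0.0698,0],"dr":[0,0,0]}])

```text
time: 7.35
tool_pos: [526.8, -1.2, 95.2]
tool_rot: [-3.141, 0.0, 3.043]
wrist_force: [-2.2, 3.0, 6.6]
width: 0.117
```

```bash
python3 look.py pics/a5.png
```

```text
{'time': 7.35, 'tool_pos': array([526.755,  -1.168,  95.181]), 'tool_rot': array([-3.141,  0.   ,  3.043]), 'wrist_force': array([-2.237,  3.027,  6.628]), 'moment': array([0.42 , 0.342, 0.086]), 'width': 0.11714512750334197} [-0.082  0.347  1.751 -0.001  1.044 -1.554] 0.0010738431592471898
```

View pics/a5.png

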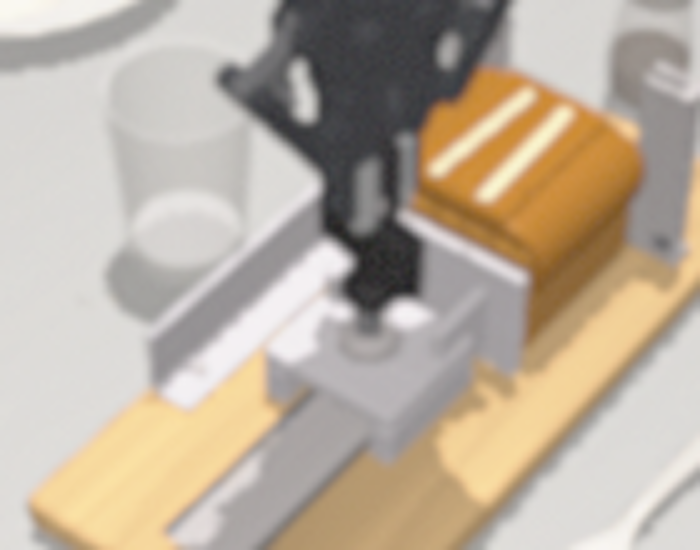

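The stop slid freely (side force 3 N) and the plate is now near the heel. Now I'll creep while watching the force.

>>> arm_command(plan=[{"jaw":-1,"translation":[-0.0002,-0.001,0],"dr":[0,0,0]},{"jaw":-1,"translation":[-0.0005,-0.0019,0],"dr":[0,0,0]},{"jaw":-1,"translation":[-0.0007,-0.0029,0],"dr":[0,0,0]},{"jaw":-1,"translation":[-0.001,-0.0039,0],"dr":[0,0,0]},{"jaw":-1,"translation":[-0.0012,-0.0048,0],"dr":[0,0,0]},{"jaw":-1,"translation":[-0.0015,-0.0058,0],"dr":[0,0,0]},{"jaw":-1,"translation":[-0.0017,-0.0068,0],"dr":[0,0,0]},{"jaw":-1,"translation":[-0.002,-0.0078,0],"dr":[0,0,0]},{"jaw":-1,"translation":[-0.002,-0.0078,0],"dr":[0,0,0]},{"jaw":-1,"translation":[-0.002,-0.0078,0],"dr":[0,0,0]}])

```text
time: 8.4
tool_pos: [527.8, -8.4, 95.2]
tool_rot: [-3.141, 0.0, 3.044]
wrist_force: [-2.1, 1.3, 4.8]
width: 0.116
```

```bash
python3 look.py pics/a6.png
```

```text
{'time': 8.4, 'tool_pos': array([527.841,  -8.419,  95.2  ]), 'tool_rot': array([-3.141,  0.   ,  3.044]), 'wrist_force': array([-2.076,  1.316,  4.767]), 'moment': array([ 0.293,  0.337, -0.   ]), 'width': 0.11637368266690469} [-0.096  0.348  1.748 -0.     1.045 -1.568] 0.008330188575200737
```

View pics/a6.png

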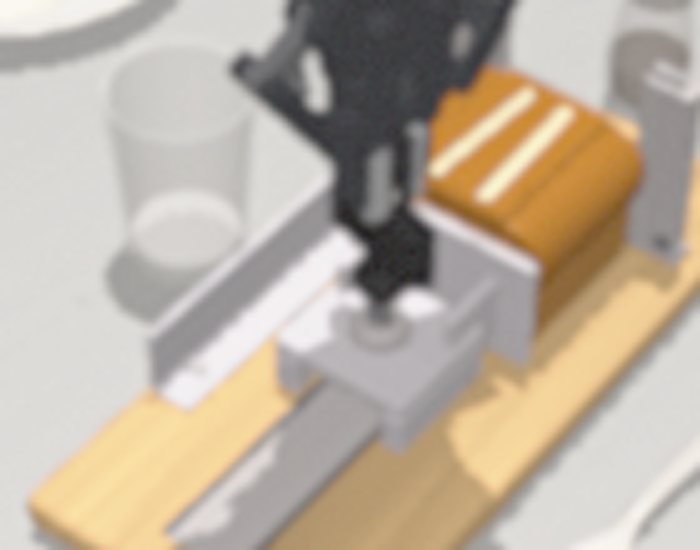

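No contact yet, and a small gap is still visible. I'll go 3 mm more, slowly.

>>> arm_command(plan=[{"jaw":-1,"translation":[-0.0001,-0.0004,0],"dr":[0,0,0]},{"jaw":-1,"translation":[-0.0002,-0.0008,0],"dr":[0,0,0]},{"jaw":-1,"translation":[-0.0003,-0.0012,0],"dr":[0,0,0]},{"jaw":-1,"translation":[-0.0004,-0.0016,0],"dr":[0,0,0]},{"jaw":-1,"translation":[-0.0005,-0.002,0],"dr":[0,0,0]},{"jaw":-1,"translation":[-0.0006,-0.0024,0],"dr":[0,0,0]},{"jaw":-1,"translation":[-0.0007,-0.0028,0],"dr":[0,0,0]},{"jaw":-1,"translation":[-0.0008,-0.0031,0],"dr":[0,0,0]},{"jaw":-1,"translation":[-0.0008,-0.0031,0],"dr":[0,0,0]},{"jaw":-1,"translation":[-0.0008,-0.0031,0],"dr":[0,0,0]}])

```text
time: 9.45
tool_pos: [528.1, -10.5, 95.2]
tool_rot: [3.14, -0.0, 3.043]
wrist_force: [-2.1, 4.6, 6.0]
width: 0.118
```

```bash
python3 look.py pics/a7.png
```

```text
{'time': 9.45, 'tool_pos': array([528.129, -10.517,  95.164]), 'tool_rot': array([ 3.14 , -0.   ,  3.043]), 'wrist_force': array([-2.101,  4.585,  6.009]), 'moment': array([0.828, 0.356, 0.027]), 'width': 0.1184599837213952} [-0.101  0.349  1.747  0.002  1.046 -1.574] 0.008163799066096544
```

View pics/a7.png

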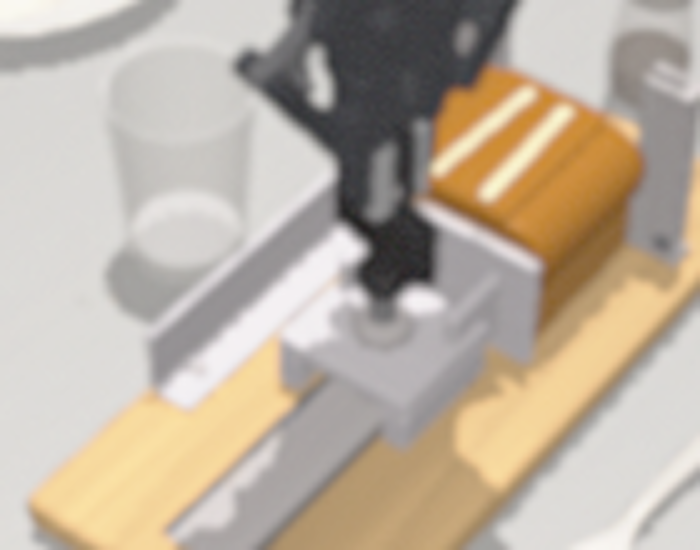

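The move stopped about 1 mm short and the force is up 3 N, which may be first contact. I'll press 2 mm more, gently, to see.

>>> arm_command(plan=[{"jaw":-1,"translation":[-0.0001,-0.0003,0],"dr":[0,0,0]},{"jaw":-1,"translation":[-0.0001,-0.0006,0],"dr":[0,0,0]},{"jaw":-1,"translation":[-0.0002,-0.0009,0],"dr":[0,0,0]},{"jaw":-1,"translation":[-0.0003,-0.0012,0],"dr":[0,0,0]},{"jaw":-1,"translation":[-0.0004,-0.0015,0],"dr":[0,0,0]},{"jaw":-1,"translation":[-0.0005,-0.0019,0],"dr":[0,0,0]},{"jaw":-1,"translation":[-0.0005,-0.0019,0],"dr":[0,0,0]},{"jaw":-1,"translation":[-0.0005,-0.0019,0],"dr":[0,0,0]},{"jaw":-1,"translation":[-0.0005,-0.0019,0],"dr":[0,0,0]},{"jaw":-1,"translation":[-0.0005,-0.0019,0],"dr":[0,0,0]}])

```text
time: 10.5
tool_pos: [528.2, -11.3, 95.2]
tool_rot: [3.138, -0.001, 3.043]
wrist_force: [-2.6, 8.0, 6.6]
width: 0.119
```

```bash
python3 look.py pics/a8.png
```

```text
{'time': 10.5, 'tool_pos': array([528.221, -11.305,  95.169]), 'tool_rot': array([ 3.138, -0.001,  3.043]), 'wrist_force': array([-2.562,  8.03 ,  6.602]), 'moment': array([1.431, 0.428, 0.032]), 'width': 0.11949520503090377} [-0.104  0.349  1.747  0.004  1.047 -1.578] 0.005807455308968201
```

View pics/a8.png

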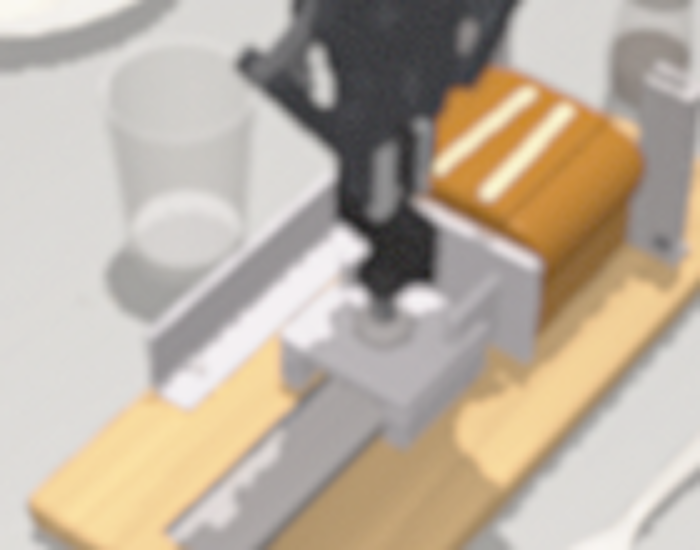

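```bash
python3 - <<'E'
from h import *
f=lambda a:np.clip((a[:,:,::-1].astype(float)/255)**0.6*255,0,255).astype(np.uint8)
b=f(viewer.camera("scene"));cv2.imwrite("pics/s9.png",b)
b=b[180:235,265:340];b=cv2.resize(b,None,fx=10,fy=10,interpolation=cv2.INTER_CUBIC);cv2.imwrite("pics/a9.png",b)
t=f(viewer.camera("top"))[180:260,220:330];cv2.imwrite("pics/t9.png",cv2.resize(t,None,fx=7,fy=7,interpolation=cv2.INTER_CUBIC))
E
```

```text
(no output)
```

View pics/a9.png

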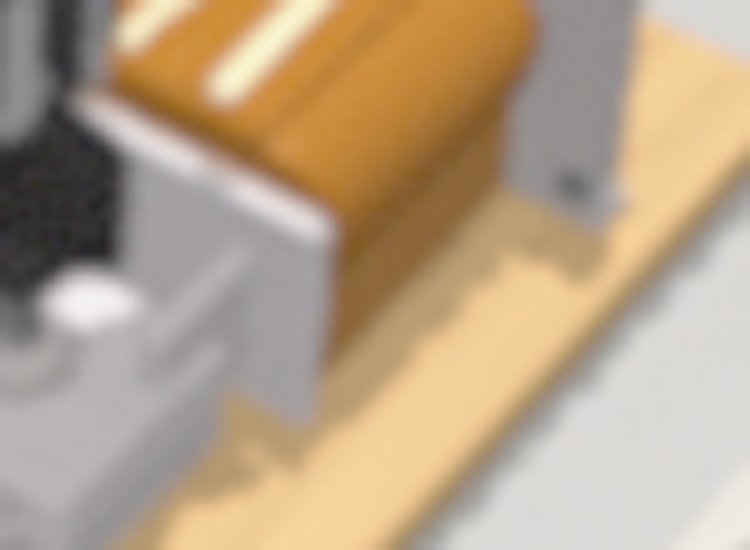

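View pics/t9.png

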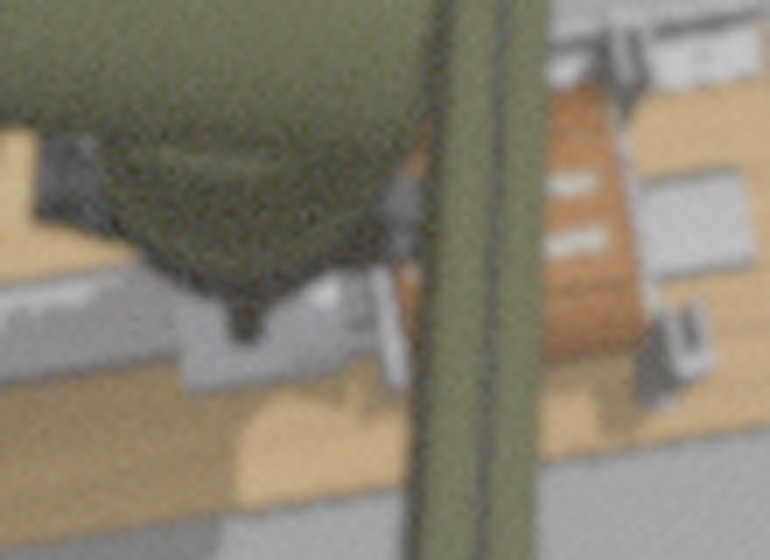

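Both views show the plate against the heel, with the bread directly beside the plate edge at (405,320) in the top view and (335,225) in the scene view. The contact force is about 5–6 N. I'll ease the push slightly and turn clockwise 70°, short of the earliest bite.

>>> arm_command(plan=[{"jaw":-1,"translation":[0.0002,0.0008,0],"dr":[0,0,6]},{"jaw":-1,"translation":[0.0002,0.0008,0.0001],"dr":[0,0,13]},{"jaw":-1,"translation":[0.0002,0.0008,0.0002],"dr":[0,0,20]},{"jaw":-1,"translation":[0.0002,0.0008,0.0003],"dr":[0,0,28]},{"jaw":-1,"translation":[0.0002,0.0008,0.0004],"dr":[0,0,36]},{"jaw":-1,"translation":[0.0002,0.0008,0.0005],"dr":[0,0,44]},{"jaw":-1,"translation":[0.0002,0.0008,0.0006],"dr":[0,0,52]},{"jaw":-1,"translation":[0.0002,0.0008,0.0007],"dr":[0,0,60]},{"jaw":-1,"translation":[0.0002,0.0008,0.0008],"dr":[0,0,68]},{"jaw":-1,"translation":[0.0002,0.0008,0.0008],"dr":[0,0,70]}])

```text
time: 11.65
tool_pos: [527.9, -11.4, 94.4]
tool_rot: [-3.141, -0.002, 1.818]
wrist_force: [-2.6, 4.5, 6.0]
width: 0.12
```

```bash
python3 look.py
```

```text
{'time': 11.65, 'tool_pos': array([527.933, -11.43 ,  94.424]), 'tool_rot': array([-3.141, -0.002,  1.818]), 'wrist_force': array([-2.58 ,  4.465,  6.005]), 'moment': array([0.839, 0.495, 0.118]), 'width': 0.11969249179456004} [-0.103  0.35   1.748  0.002  1.045 -0.351] 0.3482184559106827
```

Still free at about 0.1 N m. From here on I'll use 12° steps and read the moment after each.

>>> arm_command(plan=[{"jaw":-1,"translation":[0,0,0],"dr":[0,0,2]},{"jaw":-1,"translation":[0,0,0],"dr":[0,0,4]},{"jaw":-1,"translation":[0,0,0.0001],"dr":[0,0,6]},{"jaw":-1,"translation":[0,0,0.0001],"dr":[0,0,8]},{"jaw":-1,"translation":[0,0,0.0001],"dr":[0,0,10]},{"jaw":-1,"translation":[0,0,0.0001],"dr":[0,0,12]},{"jaw":-1,"translation":[0,0,0.0001],"dr":[0,0,12]},{"jaw":-1,"translation":[0,0,0.0001],"dr":[0,0,12]},{"jaw":-1,"translation":[0,0,0.0001],"dr":[0,0,12]},{"jaw":-1,"translation":[0,0,0.0001],"dr":[0,0,12]}])

```text
time: 12.65
tool_pos: [527.8, -11.5, 94.4]
tool_rot: [-3.141, -0.001, 1.613]
wrist_force: [-2.7, 5.9, 7.2]
width: 0.116
```

```bash
python3 look.py
```

```text
{'time': 12.65, 'tool_pos': array([527.844, -11.515,  94.384]), 'tool_rot': array([-3.141, -0.001,  1.613]), 'wrist_force': array([-2.734,  5.852,  7.2  ]), 'moment': array([0.824, 0.542, 0.206]), 'width': 0.11641944721604759} [-0.103  0.35   1.748  0.001  1.045 -0.145] 0.2049863012507558
```

>>> arm_command(plan=[{"jaw":-1,"translation":[0,0,0],"dr":[0,0,2]},{"jaw":-1,"translation":[0,0,0],"dr":[0,0,4]},{"jaw":-1,"translation":[0,0,0.0001],"dr":[0,0,6]},{"jaw":-1,"translation":[0,0,0.0001],"dr":[0,0,8]},{"jaw":-1,"translation":[0,0,0.0001],"dr":[0,0,8]},{"jaw":-1,"translation":[0,0,0.0001],"dr":[0,0,8]},{"jaw":-1,"translation":[0,0,0.0001],"dr":[0,0,8]},{"jaw":-1,"translation":[0,0,0.0001],"dr":[0,0,8]},{"jaw":-1,"translation":[0,0,0.0001],"dr":[0,0,8]},{"jaw":-1,"translation":[0,0,0.0001],"dr":[0,0,8]}])

```text
time: 13.65
tool_pos: [527.9, -11.5, 94.4]
tool_rot: [-3.141, -0.001, 1.473]
wrist_force: [-3.8, 5.5, 7.9]
width: 0.12
```

```bash
python3 look.py
```

```text
{'time': 13.65, 'tool_pos': array([527.86 , -11.53 ,  94.376]), 'tool_rot': array([-3.141, -0.001,  1.473]), 'wrist_force': array([-3.777,  5.503,  7.946]), 'moment': array([0.882, 0.558, 0.343]), 'width': 0.12015557062435833} [-0.103  0.35   1.748  0.001  1.045 -0.006] 0.3610343299806118
```

The moment climbs about 1 N m per rad, so the screw is biting. I'll average some readings against the noise before the last step.

```bash
cat > avg.py <<'E'
from rig import ctrl, viewer
import numpy as np
m=[];e=[]
for i in range(8):
    viewer.camera("scene");o=ctrl.observe();m.append(np.r_[o["moment"],o["wrist_force"]]);e.append(o["effort"][5])
print(np.round(np.array(m)[:,2],3),np.mean(m,0).round(3),np.std(m,0).round(3),np.round(e,3),o["tool_rot"],o["joint_positions"][5],o["time"])
E
python3 avg.py
```

```text
[0.34  0.331 0.375 0.356 0.393 0.404 0.355 0.36 ] [ 0.872  0.582  0.364 -3.345  5.436  7.967] [0.012 0.03  0.024 0.314 0.377 0.495] [0.361 0.361 0.361 0.361 0.361 0.361 0.361 0.361] [-3.14051646e+00 -1.14736741e-03  1.47347251e+00] -0.006066336492784749 14.05
```

The averaged moment is 0.364 N m and the joint effort agrees at 0.361. The slope is about 1.1 N m per rad, so 6.5° more gives about 0.49 N m.

>>> arm_command(plan=[{"jaw":-1,"translation":[0,0,0],"dr":[0,0,1.5]},{"jaw":-1,"translation":[0,0,0],"dr":[0,0,3]},{"jaw":-1,"translation":[0,0,0.0001],"dr":[0,0,4.5]},{"jaw":-1,"translation":[0,0,0.0001],"dr":[0,0,6]},{"jaw":-1,"translation":[0,0,0.0001],"dr":[0,0,6.5]},{"jaw":-1,"translation":[0,0,0.0001],"dr":[0,0,6.5]},{"jaw":-1,"translation":[0,0,0.0001],"dr":[0,0,6.5]},{"jaw":-1,"translation":[0,0,0.0001],"dr":[0,0,6.5]},{"jaw":-1,"translation":[0,0,0.0001],"dr":[0,0,6.5]},{"jaw":-1,"translation":[0,0,0.0001],"dr":[0,0,6.5]}])

```text
time: 15.05
tool_pos: [527.8, -11.5, 94.4]
tool_rot: [-3.14, -0.001, 1.36]
wrist_force: [-3.1, 5.4, 9.2]
width: 0.121
```

```bash
python3 avg.py
```

```text
[0.503 0.55  0.507 0.516 0.508 0.511 0.535 0.533] [ 0.908  0.619  0.52  -3.261  5.171  8.575] [0.032 0.018 0.016 0.418 0.447 0.381] [0.52 0.52 0.52 0.52 0.52 0.52 0.52 0.52] [-3.14039849e+00 -8.98449837e-04  1.36051364e+00] 0.10704884447716652 15.45
```

The torque is 0.52 N m, within hand-tight. Before opening I'll take off the side push by moving the command 1.5 mm back; if the clamp holds, the TCP should barely move.

>>> arm_command(plan=[{"jaw":-1,"translation":[0.0003,-0.0001,0],"dr":[0,0,0]},{"jaw":-1,"translation":[0.0006,-0.0002,0],"dr":[0,0,0]},{"jaw":-1,"translation":[0.001,-0.0004,0],"dr":[0,0,0]},{"jaw":-1,"translation":[0.0014,-0.0005,0],"dr":[0,0,0]},{"jaw":-1,"translation":[0.0014,-0.0005,0],"dr":[0,0,0]},{"jaw":-1,"translation":[0.0014,-0.0005,0],"dr":[0,0,0]},{"jaw":-1,"translation":[0.0014,-0.0005,0],"dr":[0,0,0]},{"jaw":-1,"translation":[0.0014,-0.0005,0],"dr":[0,0,0]},{"jaw":-1,"translation":[0.0014,-0.0005,0],"dr":[0,0,0]},{"jaw":-1,"translation":[0.0014,-0.0005,0],"dr":[0,0,0]}])

```text
time: 16.45
tool_pos: [527.8, -11.3, 94.4]
tool_rot: [-3.141, 0.001, 1.361]
wrist_force: [-3.1, 0.7, 8.6]
width: 0.117
```

```bash
python3 look.py pics/b1.png; python3 - <<'E'
E
```

```text
{'time': 16.45, 'tool_pos': array([527.814, -11.263,  94.364]), 'tool_rot': array([-3.141,  0.001,  1.361]), 'wrist_force': array([-3.096,  0.711,  8.642]), 'moment': array([0.346, 0.526, 0.505]), 'width': 0.1170228149277357} [-0.101  0.35   1.748 -0.001  1.044  0.11 ] 0.5254085920751095
```

View pics/b1.png

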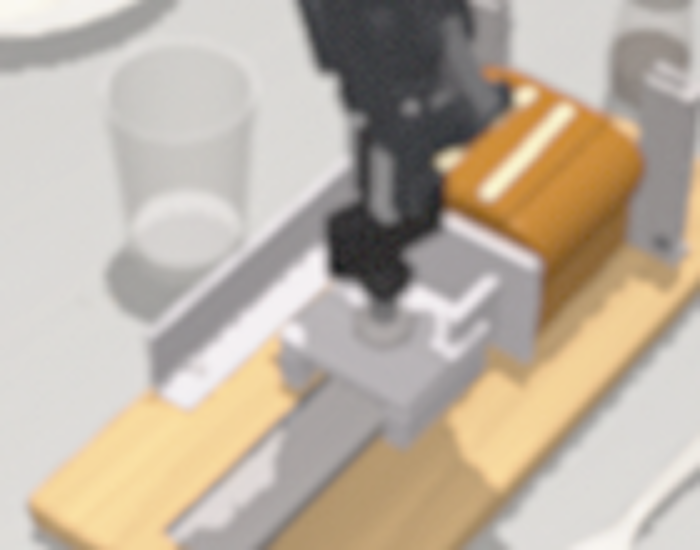

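The clamp holds: the TCP moved 0.25 mm, the force fell to about 0, and the torque still reads 0.52 N m. Now I'll open and lift straight up.

>>> arm_command(plan=[{"jaw":-0.3,"translation":[0,0,0],"dr":[0,0,0]},{"jaw":-0.3,"translation":[0,0,0],"dr":[0,0,0]},{"jaw":-0.3,"translation":[0,0,0],"dr":[0,0,0]},{"jaw":-0.3,"translation":[0,0,0],"dr":[0,0,0]},{"jaw":-0.3,"translation":[0,0,-0.01],"dr":[0,0,0]},{"jaw":-0.3,"translation":[0,0,-0.03],"dr":[0,0,0]},{"jaw":-0.3,"translation":[0,0,-0.055],"dr":[0,0,0]},{"jaw":-0.3,"translation":[0,0,-0.085],"dr":[0,0,0]},{"jaw":-0.3,"translation":[0,0,-0.11],"dr":[0,0,0]},{"jaw":-0.3,"translation":[0,0,-0.12],"dr":[0,0,0]}])

```text
time: 17.5
tool_pos: [530.2, -10.7, 217.4]
tool_rot: [3.136, -0.001, 1.36]
wrist_force: [1.5, 0.5, 0.6]
width: 0.346
```

```bash
python3 look.py pics/b2.png
```

```text
{'time': 17.5, 'tool_pos': array([530.192, -10.733, 217.426]), 'tool_rot': array([ 3.136, -0.001,  1.36 ]), 'wrist_force': array([1.482, 0.549, 0.57 ]), 'moment': array([ 0.001,  0.039, -0.003]), 'width': 0.34564995349376804} [-0.1    0.229  1.577 -0.     1.33   0.111] 1.2043873311995412e-05
```

View pics/b2.png

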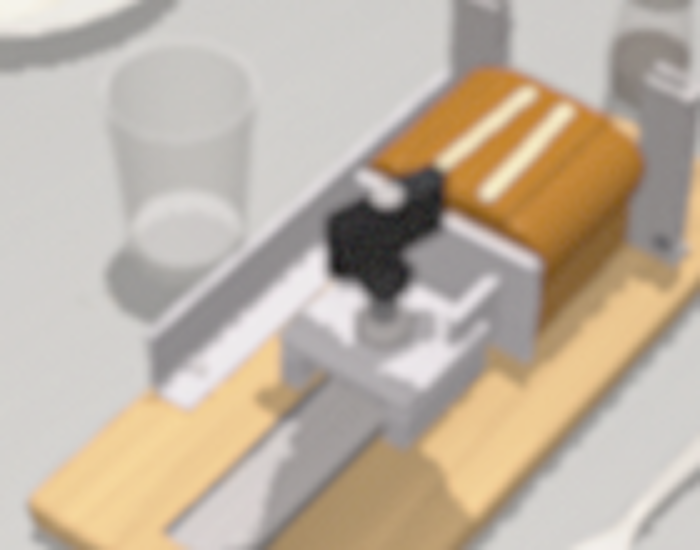

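The knob bar at (385,225) stayed where it was left, and the plate is at the heel. I'll retreat so the top camera gets a clear view.

>>> arm_command(plan=[{"jaw":-0.3,"translation":[-0.03,-0.004,0],"dr":[0,0,0]},{"jaw":-0.3,"translation":[-0.065,-0.008,0],"dr":[0,0,0]},{"jaw":-0.3,"translation":[-0.1,-0.013,0],"dr":[0,0,0]},{"jaw":-0.3,"translation":[-0.14,-0.018,0],"dr":[0,0,0]},{"jaw":-0.3,"translation":[-0.18,-0.023,0],"dr":[0,0,0]},{"jaw":-0.3,"translation":[-0.22,-0.028,0],"dr":[0,0,0]},{"jaw":-0.3,"translation":[-0.255,-0.033,0],"dr":[0,0,0]},{"jaw":-0.3,"translation":[-0.285,-0.037,0],"dr":[0,0,0]},{"jaw":-0.3,"translation":[-0.295,-0.039,0],"dr":[0,0,0]},{"jaw":-0.3,"translation":[-0.295,-0.039,0],"dr":[0,0,0]}])

```text
time: 18.55
tool_pos: [427.5, -291.4, 213.0]
tool_rot: [-3.14, -0.001, 1.357]
wrist_force: [-0.4, 0.2, -0.3]
width: 0.348
```

```bash
python3 look.py; python3 - <<'E'
from h import *
f=lambda a:np.clip((a[:,:,::-1].astype(float)/255)**0.6*255,0,255).astype(np.uint8)
t=f(viewer.camera("top"))[170:290,185:345];cv2.imwrite("pics/t10.png",cv2.resize(t,None,fx=5,fy=5,interpolation=cv2.INTER_CUBIC))
E
```

```text
{'time': 18.55, 'tool_pos': array([ 427.48 , -291.38 ,  212.987]), 'tool_rot': array([-3.14 , -0.001,  1.357]), 'wrist_force': array([-0.425,  0.18 , -0.307]), 'moment': array([-0.005, -0.054, -0.032]), 'width': 0.3475943262326549} [-0.68   0.218  1.603  0.     1.322 -0.467] -0.15151552855968475
```

View pics/t10.png

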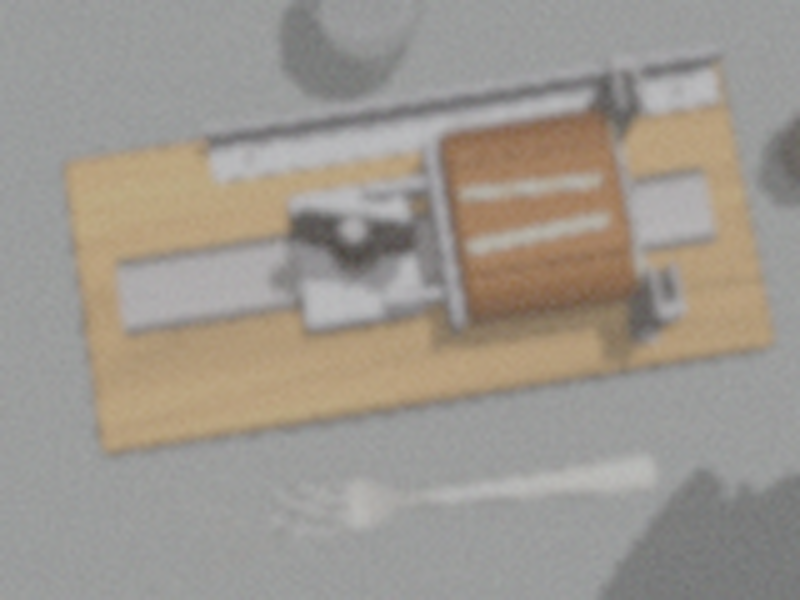

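The top view shows the plate flush with the heel (445–465, 140–325) and the loaf at the gate. The fork, glass and shaker look unmoved and the arm is clear. I'm handing in.

```bash
python3 -c "
from rig import job
print(job.hand_in())"
```

```text
the job is handed in; nothing more can be done
None
```

The stop is against the heel of the loaf and clamped hand-tight. I handed the job in at about 18.6 s; no verdict was reported.

- **Loosening:** The knob broke loose with one twist. I turned it anticlockwise 1.32 rad in all, and it was running freely at about 0.05 N m partway through.
- **Sliding:** I moved the stop about 83 mm until the wrist force rose to 8 N. Less the 2.5 N of slide friction, that is roughly 5–6 N on the bread.
- **Clamping:** I turned the knob clockwise until the wrist moment and the wrist joint's torque both read 0.52 N m. That is inside the 0.35–0.6 N m hand-tight range. The clamp held: when I moved the command 1.5 mm back, the tool shifted only 0.25 mm.
- **Last look:** After letting go and moving the arm away, both cameras showed the stop's plate flush with the heel. The top view also showed the loaf at the gate with the fork, glass and shaker where they were.

**Uncertain points:**
- The clamp force on the strip was judged only from torque.
- The screw bit again almost at its starting angle, though I expected it further clockwise on the worn part of the strip.
- The gripper reported about 10 mm of opening on the 14 mm bar, but the bar turned with the gripper without slipping.

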